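# Dial the tube dispenser to the fitting hole and tip it

### The arm

A 6-joint arm with a two-finger parallel gripper is mounted at the origin on a cart in front of the work surface, level with it; the furniture and walls round the work are solid. World frame = base frame: x ahead of the robot, y to its left, z up, the work surface at z = 0. Lengths are in m, angles in rad, forces in N, time in s.
With the tool pointing down it reaches from about 0.275 to 0.825 m from the base axis. Payload 4.9 kg.
Tool frame: the origin (TCP) lies midway between the tips of the shut fingers; the grasp point (between the pads) lies 19 mm behind it (bot.grip_depth is the distance from the TCP to the grasp point, in m); y points along the fingers, x is the direction in which the jaws open and shut, and the axes are right-handed (so a half turn about y gives the same grasp; the last joint's range is limited). The gripper opens to 85 mm and grips with 20 to 120 N. Pads are 22 mm wide; open, the fingers measure 114 mm over their backs; the gripper's body (76 mm by 85 mm) begins 54 mm behind the grasp point. The pads swing forward as they close: fully open they stand 13 mm farther back than shut.
Start: joints at [0.989, 0.326, -0.193, 1.052, 0, 1.437], TCP at [0.238, 0.496, 0.231] pointing down, gripper open.
Joint ranges: [-2.65, 2.65], [-0.97, 1.79], [-1.3, 1.35], [-1.93, 2.1], [-1.47, 1.37], [-3.14, 3.14]. Speed limits (rad/s): [2.57, 2.57, 3.14, 3.14, 3.14, 3.14].

### API

Orientations are given as a unit quaternion [w, x, y, z].
In Python, from cell import bot gives the robot as it stands. Calls block until the motion is done:
- bot.move_pose(position, orientation): joint-space move of the TCP to a pose.
- bot.move_linear(position, speed=0.15, rotation=None, until_force=None): straight line of the TCP; rotation=None keeps the orientation; speed is the mean speed in m/s. With until_force (N) it stops when the force on the tool has changed by that much, and returns True; else False.
- bot.goto_joints(angles): joint-space move.
- bot.set_gripper(opening, grasp_force=None): opening from 0.0 (shut) to 1.0 (fully open); grasp_force is the grip in N (None keeps the last); returns when the fingers have stopped.
- bot.wait(seconds).
- bot.solve_ik(position, orientation): joint angles nearest the present ones, or None.
- bot.camera(name): name is "side" or "top"; returns the picture (384x512x3 uint8, red, green, blue); there is no depth.
- bot.calibration(name): a dict with "mtx" (3x3 intrinsics, pixels), "extrinsics" (4x4, takes a point from world to camera coordinates). Camera axes: x right, y down, z forward; pixel columns grow to the right and rows downward; lengths in m; the calibration is good to about 2 mm. A picture is of the moment at which its call begins. calibration takes no time and is no camera call.
A pose or a line that the arm cannot do raises bot.PlanningError and nothing moves.
- bot.close_job(): hands the job in, once; it reports no verdict.
Trained networks look in the newest picture that a camera, given by its name, has taken for a name from the list of things; names that differ only in an ending like _2 or _b are one class to them, and where a whole thing is asked for, a point or a joint stands for the part that bears it (a point fixed in the world has none). Each returns a list of dicts, best first, with "confidence" (0 to 1); they miss things now and then, are a little off and sometimes report something else, mostly with a low value. They report only what shows in the picture. A call takes as long as a camera call.
- bot.search_frame(camera, thing): "bbox" ([left, top, width, height] in pixels, round what is visible of it).
Readings, each from a call of its own:
- bot.read_clock(): time.
- bot.read_joint_positions(): joint angles.
- bot.read_joint_vel(): joint speeds.
- bot.read_joint_efforts(): joint torques, N m.
- bot.read_position(): TCP position.
- bot.read_tool_rot(): TCP orientation.
- bot.read_ft_force(): force on the tool from outside, world axes, zero at the start.
- bot.read_moment(): the same for the moment, N m.
- bot.read_gripper_width(): opening from 0.0 (shut) to 1.0 (fully open).
Only numpy, scipy, OpenCV 4.12 (cv2) and the standard library are available. Lean on these libraries where they do the work, as an engineer would, in place of code of your own. Each camera call takes 0.05 s, during which the arm holds its last target.

### The job

Two capped sample tubes stand in the tipping dispenser. While its drum is still upright, turn the dial on top until the hole that just fits the tubes (the middle one of its three sizes, not the small or the large one) is over the mouth at the index mark, then push the roller bar at the drum's rear so that it tips right over and both tubes slide out into the catch tray. Leave the drum tipped, the dial on that hole and both tubes lying in the tray, and do not shift the tray or disturb the petri dish, the marker or the tape roll.

Things in the scene. Friction and masses are not known exactly. Their poses are not given: they have to be found in the camera images.
- dispenser: Fixed grey stand: base 190 mm (x) by 120 mm (y -38 to +82 mm), 10 mm thick; two uprights at x = +-82 mm, 12 mm thick, 50 mm in y, up to 235 mm high; a steel chute down into the tray. Origin on the worktop below the trunnion axis, which runs along its x, 210 mm up. Its -y axis points to the side to which the drum tips and where the tray stands; +y is the rear, with the push bar.
- drum (a joint): Tipping angle about the trunnion axis. 0 = upright against a stop (start), 2.53 = fully over to the stand's -y side, mouth 55 degrees below level. It rubs (0.22 N m), is damped and top-heavy: 4 to 10 N on the bar starts it, and once it leans 0.35 rad it falls over by itself in 2 to 3 s and stays. The drum is a clear magazine, inside 24 x 50 mm, 122 mm deep, under a 122 mm collar.
- dial (a joint): Angle of the dial on the drum's top, about the drum's long axis, counter-clockwise from above; range -0.35 to 2.75, start 0.6 to 2.6. 0 = middle-sized hole exactly over the mouth; 1.257 = small hole there; 2.513 = large hole there. The tubes need it within 0.12 rad of 0. It turns against 0.05 N m (1 N at the post) and stays where it is left.
- dial_centre (a point): Centre of the dial's upper face, 292 mm above the worktop while the drum is upright. The dial is an aluminium disc of 128 mm diameter, 6 mm thick, level while the drum is upright, with three holes of 15, 34 and 44 mm diameter 36 mm from its centre (from above, clockwise: middle, small, large, 72 degrees apart), a flat hub screw 3 mm high and a finger post.
- post (a point): Middle of the dial's finger post (15 mm above the dial's face): black upright peg, 14 mm diameter, 30 mm high above the face, 52 mm from the dial's centre. With the dial at angle a it lies 80 degrees + a counter-clockwise of the stand's +x axis. It can be pushed sideways either way with closed fingers from above.
- hole_medium (a point): Centre, at the upper face of the dial, of the middle-sized hole, 34 mm diameter: the one that just fits the tubes (caps 22 mm).
- hole_small (a point): Centre, at the upper face of the dial, of the small hole, 15 mm diameter.
- hole_large (a point): Centre, at the upper face of the dial, of the large hole, 44 mm diameter.
- mouth (a point): Point on the drum, level with the dial's upper face, 36 mm from the dial's axis on the stand's -y side, over which the chosen hole must stand. A small dark block on the collar's edge, the index mark, points to it.
- push_bar (a point): Middle of the push bar at the drum's rear (+y): a grey sleeve, 18 mm thick, 46 mm long, rolling freely on a steel bow, parallel to the stand's x, 72 mm behind the drum's axis, 272 mm above the worktop while upright, just outside the dial's edge. Push it level and slowly toward the stand's -y for 50 mm; it rises 30 mm over that, so start with the fingertips 10 to 20 mm below its middle.
- catch_tray: Loose white open tray, 170 mm (x) by 240 mm (y) by 45 mm high, wall and floor 4 to 5 mm, 0.9 kg, on the worktop on the stand's -y side, already where the tubes will land; its x, y axes nearly parallel to the stand's. Origin at the centre of its underside.
- tube_a_centre (a point): Centre (half-way up) of a capped conical sample tube, 118 mm long, body 16 mm and cap 22 mm diameter, 30 g. It starts upright in the magazine, nearer to the mouth side.
- tube_b_centre (a point): The same for the second, equal tube, which starts beside the first, nearer to the drum's axis.
- petri_dish: Bystander: closed petri dish, 66 mm diameter, 16 mm high, on the worktop behind the stand. Origin at the centre of its underside.
- marker: Bystander: marker pen, 132 mm long, 12 mm thick, lying on the worktop on the robot's side of the stand. Origin at the centre of its underside.
- tape: Bystander: roll of tape, 66 mm diameter, 19 mm high, lying on the worktop on the robot's side of the tray. Origin at the centre of its underside.

How it is judged:
On the way, in this order (a step that is already met when the one before it is completed fails the run):
1. the middle-sized hole is over the mouth while the drum is upright with both tubes in it (value of joint dial between -0.15 and 0.15 rad and value of joint drum below 0.1 rad and height (world z) of each of tube_a_centre, tube_b_centre above 0.2 m), for 0.2 s.
2. the drum is tipped fully over with the dial still on that hole (value of joint dial between -0.15 and 0.15 rad and value of joint drum above 2.2 rad), for 0.1 s.
At the end, for the whole second after the job is handed in: The drum is tipped over (joint above 2.2 rad) and still, the dial is within 0.15 rad of the middle-sized hole, and the centres of both tubes are inside the catch tray, less than 60 mm above its underside (a tube may lean on the rim or chute) (all of step 2 and x of tube_a_centre in the frame of catch_tray between -0.083 and 0.083 m and y of tube_a_centre in the frame of catch_tray between -0.118 and 0.118 m and z of tube_a_centre in the frame of catch_tray between 0 and 0.06 m and x of tube_b_centre in the frame of catch_tray between -0.083 and 0.083 m and y of tube_b_centre in the frame of catch_tray between -0.118 and 0.118 m and z of tube_b_centre in the frame of catch_tray between 0 and 0.06 m and velocity of joint drum below 0.1 rad/s); the robot touches nothing.
It fails at once if the drum is tipped by more than 0.5 rad with the dial not on the middle-sized hole (value of joint drum above 0.5 rad and not (value of joint dial between -0.15 and 0.15 rad)).
It fails at once if the catch tray is shifted by more than 30 mm (distance of catch_tray from where it was at the start of the episode above 0.03 m).
It fails at once if the petri dish is moved by more than 20 mm (distance of petri_dish from where it was at the start of the episode above 0.02 m).
It fails at once if the marker is moved by more than 20 mm (distance of marker from where it was at the start of the episode above 0.02 m).
It fails at once if the tape roll is moved by more than 20 mm (distance of tape from where it was at the start of the episode above 0.02 m).
It also fails if it takes over 58 s, if anything falls off the work surface, if the arm or the gripper's body presses on something with over 40 N, if the wrist force passes 120 N, or if a joint passes its speed limit or range.

## Working session

There is one attempt and no reset: what is moved stays moved. The work goes in short steps, each a Python script; the robot and the scene stay as the last script left them, time stands still between calls to the robot, and variables do not carry over. Pictures are saved under pics/ and viewed, and the job is handed in when it is done.

```bash
mkdir -p pics; ls; python3 - <<'E'
from cell import bot
import cv2,numpy as np
np.set_printoptions(precision=4,suppress=True)
for c in ("side","top"):
    im=bot.camera(c); cv2.imwrite(f"pics/{c}0.png",im[:,:,::-1])
    k=bot.calibration(c); print(c,k["mtx"],k["extrinsics"])
    for t in ["dispenser","dial","dial_centre","post","hole_medium","hole_small","hole_large","push_bar","mouth","catch_tray","petri_dish","marker","tape"]:
        r=bot.search_frame(c,t); print(t,[(np.round(d["bbox"],1).tolist(),round(d["confidence"],2)) for d in r[:2]])
print(bot.read_clock())
E
```

```text
pics
side [[347.8743   0.     256.7484]
 [  0.     347.8743 185.5761]
 [  0.       0.       1.    ]] [[ 0.8923 -0.4513  0.0129 -0.3887]
 [-0.2477 -0.5133 -0.8217  0.3686]
 [ 0.3774  0.73   -0.5698  0.644 ]
 [ 0.      0.      0.      1.    ]]
dispenser []
dial [([244.6, 136.9, 52.8, 24.7], 0.73), ([207.3, 223.1, 15.9, 30.4], 0.47)]
dial_centre [([241.8, 133.6, 57.9, 29.1], 0.77), ([224.0, 206.1, 8.5, 9.8], 0.36)]
post [([243.1, 131.7, 53.2, 31.3], 0.86)]
hole_medium [([243.2, 130.6, 51.6, 30.4], 0.66)]
hole_small [([244.2, 131.6, 55.3, 32.4], 0.68)]
hole_large [([241.9, 132.5, 52.3, 29.5], 0.97)]
push_bar [([243.1, 135.4, 54.3, 67.3], 0.79)]
mouth []
catch_tray [([246.1, 228.9, 116.9, 103.0], 0.67), ([239.3, 131.8, 62.1, 33.2], 0.17)]
petri_dish [([224.2, 203.1, 8.9, 15.3], 0.69)]
marker [([211.4, 224.7, 12.8, 29.3], 0.52), ([243.2, 134.1, 55.0, 27.6], 0.32)]
tape [([219.4, 263.7, 28.8, 26.2], 0.79)]
top [[483.0477   0.     259.8344]
 [  0.     483.0477 184.9008]
 [  0.       0.       1.    ]] [[-0.0171 -0.9993 -0.0341  0.1852]
 [-0.9897  0.0218 -0.1412  0.54  ]
 [ 0.1419  0.0314 -0.9
[... 200 characters left out ...]
.0, 83.2, 80.9], 0.29)]
post [([219.9, 126.1, 75.6, 71.9], 0.79), ([213.0, 129.5, 87.3, 78.6], 0.56)]
hole_medium [([293.3, 232.0, 25.3, 20.6], 0.65), ([221.0, 126.5, 70.0, 71.6], 0.57)]
hole_small [([222.7, 128.7, 70.2, 72.6], 0.92)]
hole_large [([222.2, 123.9, 70.9, 76.2], 0.76), ([215.7, 127.5, 87.1, 81.3], 0.51)]
push_bar [([215.5, 131.3, 85.9, 77.3], 0.7)]
mouth [([222.2, 129.6, 70.6, 68.8], 0.69), ([214.8, 126.9, 82.5, 78.6], 0.61)]
catch_tray [([285.9, 143.7, 101.2, 80.7], 0.67), ([212.6, 130.1, 87.2, 76.6], 0.19)]
petri_dish [([184.2, 185.2, 33.4, 25.7], 0.71)]
marker [([207.7, 234.0, 61.8, 6.1], 0.79)]
tape [([293.2, 230.6, 28.2, 24.3], 0.86), ([223.2, 128.4, 73.7, 70.2], 0.17)]
1.4
```

```bash
python3 - <<'E'
import cv2
a=cv2.imread("pics/top0.png"); cv2.imwrite("pics/top0c.png",cv2.resize(a[110:260,170:400],None,fx=3.4,fy=3.4,interpolation=cv2.INTER_CUBIC))
a=cv2.imread("pics/side0.png"); cv2.imwrite("pics/side0c.png",cv2.resize(a[110:340,190:390],None,fx=2.6,fy=2.6,interpolation=cv2.INTER_CUBIC))
E
```

```text
(no output)
```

View pics/top0.png

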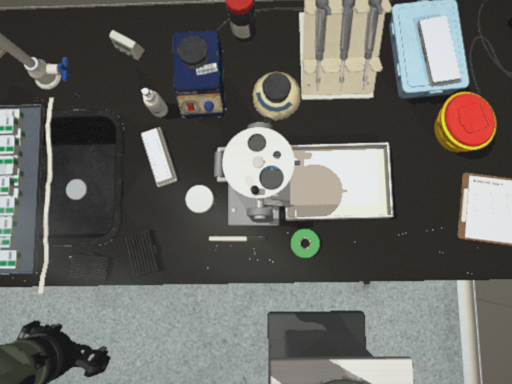

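View pics/top0c.png

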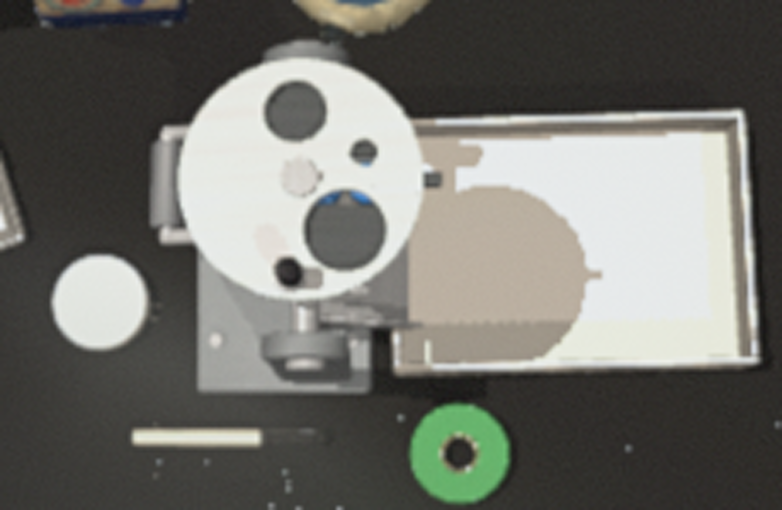

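View pics/side0c.png

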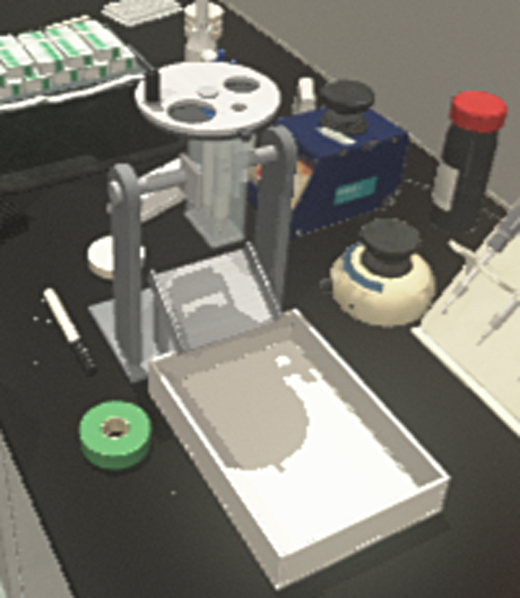

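The top view shows the dial disc at about (258,162), the large hole at (271,177) near the index mark at (297,163), the medium hole at (257,142), and the post at (255,189) on the robot side. The dial angle is therefore about 1.6 rad. The tray is to the right, the push bar is on the left (220,164), and the marker and tape are below. Next I'll measure this properly.

```bash
cat > h.py <<'E'
from cell import bot
import cv2,numpy as np
np.set_printoptions(precision=4,suppress=True)
def plane(c,uv,z):
    k=bot.calibration(c);K,E=k["mtx"],k["extrinsics"]
    d=E[:3,:3].T@np.linalg.solve(K,np.array([uv[0],uv[1],1.]));o=-E[:3,:3].T@E[:3,3]
    return o+d*(z-o[2])/d[2]
def proj(c,P):
    k=bot.calibration(c);q=k["extrinsics"]@np.append(P,1);q=k["mtx"]@q[:3];return q[:2]/q[2]
E
python3 - <<'E'
from h import *
im=cv2.imread("pics/top0.png"); s=8
x0,y0=210,115
g=cv2.cvtColor(im[y0:210,x0:305],cv2.COLOR_BGR2GRAY); G=cv2.resize(g,None,fx=s,fy=s,interpolation=cv2.INTER_CUBIC)
def px(p): return (np.array(p)+.5)/s-.5+[x0,y0]
# disc
m=(G>200).astype(np.uint8)
cs,_=cv2.findContours(m,cv2.RETR_CCOMP,cv2.CHAIN_APPROX_NONE)
for c in cs:
    a=cv2.contourArea(c)
    if a<400: continue
    h=cv2.convexHull(c) if a>50000 else c
    P=np.array([plane("top",px(p[0]),.292)[:2] for p in h])
    (u,v),_r=cv2.minEnclosingCircle(P.astype(np.float32))
    A=np.c_[2*P,np.ones(len(P))];q=np.linalg.lstsq(A,(P**2).sum(1),rcond=None)[0]
    r=np.sqrt(q[2]+q[:2]@q[:2]); print("fit c",q[:2],"d",2*r,"area px",a/s/s, "pix",px(np.mean(h[:,0],axis=0)))
print("post top pix->", plane("top",(170+288/3.4,110+270/3.4),.322))
print("index",plane("top",(170+433/3.4,110+180/3.4),.285))
print("bar",plane("top",(170+165/3.4,110+185/3.4),.28))
for n,z,b in [("petri",.016,[184.2,185.2,33.4,25.7]),("tape",.019,[293.2,230.6,28.2,24.3])]:
    print(n,plane("top",(b[0]+b[2]/2,b[1]+b[3]/2),z))
for u,v in [(397,118),(742,112),(757,365),(395,373)]: print("tray",plane("top",(170+u/3.4,110+v/3.4),.045))
for u,v in [(198,390),(370,390)]: print("base",plane("top",(170+u/3.4,110+v/3.4),.01))
print(bot.read_tool_rot(),bot.read_position())
E
```

```text
fit c [0.4747 0.17  ] d 0.00798078594796027 area px 12.390625 pix [258.4116 203.3879]
fit c [0.4859 0.259 ] d 0.018071060989930304 area px 25.90625 pix [210.4354 198.125 ]
fit c [0.5488 0.1691] d 0.12863341087121516 area px 3966.453125 pix [256.4073 161.5746]
fit c [0.4983 0.1719] d 0.022965818167460045 area px 122.3203125 pix [257.0758 190.3619]
fit c [0.5209 0.1468] d 0.04496891787741464 area px 498.921875 pix [270.8397 177.3273]
fit c [0.5485 0.1667] d 0.015667884748229575 area px 21.7109375 pix [261.6191 162.6505]
fit c [0.5621 0.1359] d 0.015724086404796174 area px 59.65625 pix [276.5319 154.3061]
fit c [0.585  0.1715] d 0.03503473179318864 area px 292.5859375 pix [256.409  142.2561]
post top pix-> [0.4957 0.1746 0.322 ]
index [0.5468 0.099  0.285 ]
bar [0.5484 0.2413 0.28  ]
petri [0.519  0.3144 0.016 ]
tape [0.4103 0.0687 0.019 ]
tray [0.6354 0.1107 0.045 ]
tray [ 0.6338 -0.1219  0.045 ]
tray [ 0.4629 -0.1224  0.045 ]
tray [0.4623 0.1163 0.045 ]
base [0.4556 0.2512 0.01  ]
base [0.4534 0.133  0.01  ]
[-0.5985  0.5985  0.3765 -0.3765] [0.2382 0.4958 0.2313]
```

Dial centre is (0.5485, 0.169) and the stand's yaw is about -1°. The three holes and the post all agree on a dial angle of about 1.65 rad. The post is at 174° and has to reach about 79°. I'll straddle it with a narrow jaw gap and follow the arc, checking IK first.

```bash
cat >> h.py <<'E'
from scipy.spatial.transform import Rotation as R
C=np.array([.5485,.169])
def quat(phi):  # jaw axis at world heading phi, tool y down
    x=np.array([np.cos(phi),np.sin(phi),0]);y=np.array([0,0,-1.]);M=np.c_[x,y,np.cross(x,y)]
    q=R.from_matrix(M).as_quat();return [q[3],q[0],q[1],q[2]]
def arc(th,r=.052,z=.299):
    return [*(C+r*np.array([np.cos(th),np.sin(th)])),z]
E
python3 - <<'E'
from h import *
for s in (90,-90):
  for d in (174,150,125,100,79,74):
    for z in (.299,.38):
      t=np.radians(d); q=bot.solve_ik(arc(t,z=z),quat(t+np.radians(s))); print(s,d,z,q if q is None else np.array(q))
for s in (0,180):
  for y,z in ((.169+.072+.05,.36),(.169+.072+.05,.256),(.2,.256),(.16,.256)):
    q=bot.solve_ik([.5485,y,z],quat(np.radians(s))); print("push",s,y,z,q if q is None else np.array(q))
E
```

```text
90 174 0.299 [ 0.1974  0.2462 -0.1284  1.1963  0.     -2.8394]
90 174 0.38 [ 0.1974  0.2298  0.0521  1.3931  0.     -2.8394]
90 150 0.299 [ 0.2328  0.272  -0.0939  1.2049  0.     -2.3852]
90 150 0.38 [ 0.2328  0.2569  0.0876  1.4014  0.     -2.3852]
90 125 0.299 [ 0.2556  0.3113 -0.04    1.2195  0.     -1.9261]
90 125 0.38 [ 0.2556  0.2984  0.1435  1.4159  0.     -1.9261]
90 100 0.299 [ 0.2609  0.3555  0.0228  1.2381  0.     -1.4844]
90 100 0.38 [ 0.2609  0.3454  0.2094  1.4348  0.     -1.4844]
90 79 0.299 [ 0.2524  0.3903  0.0739  1.2544  0.     -1.1264]
90 79 0.38 [ 0.2524  0.3829  0.2638  1.4518  0.     -1.1264]
90 74 0.299 [ 0.2489  0.3978  0.0851  1.2581  0.     -1.0427]
90 74 0.38 [ 0.2489  0.3909  0.2758  1.4556  0.     -1.0427]
-90 174 0.299 [ 0.1974  0.2462 -0.1284  1.1963  0.      0.3022]
-90 174 0.38 [0.1974 0.2298 0.0521 1.3931 0.     0.3022]
-90 150 0.299 [ 0.2328  0.272  -0.0939  1.2049  0.      0.7564]
-90 150 0.38 [0.2328 0.2569 0.0876 1.4014 0.     0.7564]
-90 125 0.299 [ 0.2556  0.3113 -0.04    1.2195  0.      1.2155]
-90 125 0.38 [0.2556 0.2984 0.1435 1.4159 0.    
[... 189 characters left out ...]
.38 [0.2524 0.3829 0.2638 1.4518 0.     2.0152]
-90 74 0.299 [0.2489 0.3978 0.0851 1.2581 0.     2.0989]
-90 74 0.38 [0.2489 0.3909 0.2758 1.4556 0.     2.0989]
push 0 0.291 0.36 [0.369  0.426  0.2791 1.4239 0.     1.9398]
push 0 0.291 0.256 [0.369  0.4469 0.0522 1.176  0.     1.9398]
push 0 0.2 0.256 [ 0.2232  0.3753 -0.057   1.1385  0.      1.794 ]
push 0 0.16 0.256 [ 0.1547  0.3516 -0.0918  1.1274  0.      1.7255]
push 180 0.291 0.36 [ 0.369   0.426   0.2791  1.4239  0.     -1.2018]
push 180 0.291 0.256 [ 0.369   0.4469  0.0522  1.176   0.     -1.2018]
push 180 0.2 0.256 [ 0.2232  0.3753 -0.057   1.1385  0.     -1.3475]
push 180 0.16 0.256 [ 0.1547  0.3516 -0.0918  1.1274  0.     -1.4161]
```

```bash
python3 - <<'E'
from h import *
bot.move_linear([.238,.496,.40],speed=.3)
t=np.radians(174)
bot.set_gripper(.32)
bot.move_pose(arc(t,z=.38),quat(t-np.pi/2))
print("clk",bot.read_clock(), "grip",bot.read_gripper_width())
hit=bot.move_linear(arc(t),speed=.1,until_force=5)
print(hit,bot.read_position(),bot.read_ft_force())
im=bot.camera("side"); cv2.imwrite("pics/side1.png",cv2.resize(im[90:260,170:370,::-1],None,fx=3.5,fy=3.5))
print(bot.read_clock())
E
```

```text
clk 4.225 grip 0.31945441417747245
False [0.4971 0.1746 0.2997] [ 1.1571 -0.7716  0.0796]
5.2333
```

View pics/side1.png

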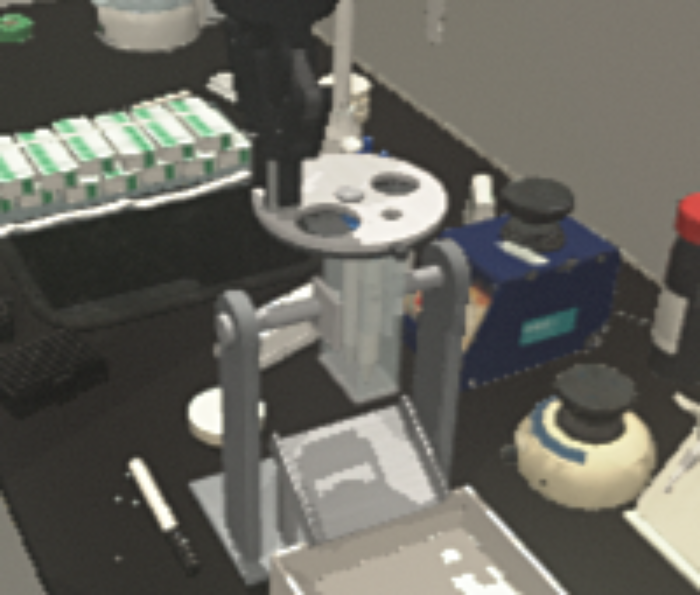

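The fingers straddle the post at about (285,200) in this crop with no contact. Now I'll run the arc.

```bash
python3 - <<'E'
from h import *
for d in np.linspace(174,75,13)[1:]:
    t=np.radians(d)
    bot.move_linear(arc(t),speed=.08,rotation=quat(t-np.pi/2))
    print(round(d),np.round(bot.read_ft_force(),2))
p=bot.read_position(); print(p, bot.read_clock())
bot.move_linear([p[0],p[1],.40],speed=.2)
# retreat backwards clear of the top view
bot.move_pose([.40,.36,.40],quat(0))
im=bot.camera("top"); cv2.imwrite("pics/top2.png",im[:,:,::-1]); cv2.imwrite("pics/top2c.png",cv2.resize(im[110:260,170:400,::-1],None,fx=3.4,fy=3.4,interpolation=cv2.INTER_CUBIC))
print(bot.read_clock())
E
```

```text
166 [ 0.18  0.65 -0.53]
158 [-0.23 -0.63  0.91]
149 [-0.34 -0.36 -0.98]
141 [0.69 0.2  0.62]
133 [ 0.06 -0.03 -0.56]
124 [ 0.47 -0.06 -0.22]
116 [-0.48 -0.08  0.55]
108 [ 0.03  0.27 -0.08]
100 [-0.47 -0.    0.16]
92 [0.54 0.31 0.14]
83 [ 0.47 -0.72  0.12]
75 [-0.31  0.01 -0.12]
[0.5618 0.2192 0.299 ] 8.7333
10.3083
```

View pics/top2c.png

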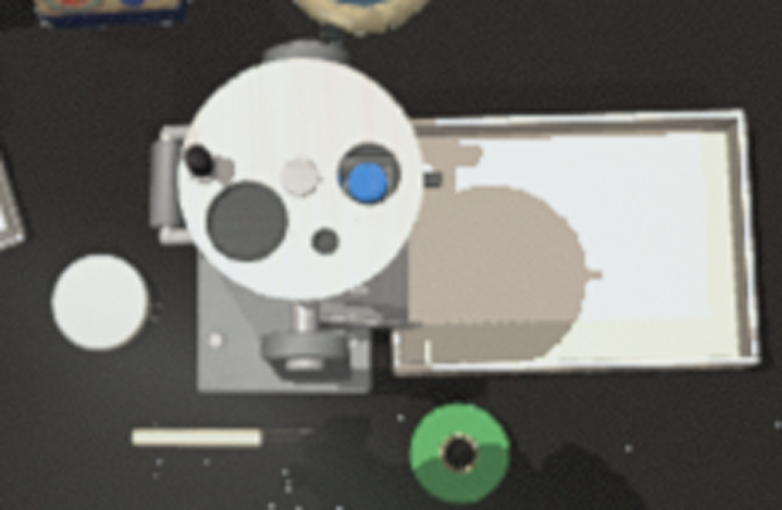

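The medium hole at (369,174) in the crop is now next to the index mark, with the blue cap visible through it. I'll measure the remaining angle.

```bash
python3 - <<'E'
from h import *
im=cv2.imread("pics/top2.png"); s=8;x0,y0=210,115
hsv=cv2.cvtColor(im,cv2.COLOR_BGR2HSV)
g=cv2.cvtColor(im[y0:210,x0:305],cv2.COLOR_BGR2GRAY); G=cv2.resize(g,None,fx=s,fy=s,interpolation=cv2.INTER_CUBIC)
px=lambda p:(np.array(p)+.5)/s-.5+[x0,y0]
cs,_=cv2.findContours((G>190).astype(np.uint8),cv2.RETR_CCOMP,cv2.CHAIN_APPROX_NONE)
for c in cs:
    a=cv2.contourArea(c)
    if a<1500: continue
    h=cv2.convexHull(c)
    P=np.array([plane("top",px(p[0]),.292)[:2] for p in h])
    q=np.linalg.lstsq(np.c_[2*P,np.ones(len(P))],(P**2).sum(1),rcond=None)[0]
    r=np.sqrt(q[2]+q[:2]@q[:2]);v=q[:2]-C; print(q[:2],"d",2*r,"rad",np.hypot(*v),"ang",np.degrees(np.arctan2(v[1],v[0])))
p=plane("top",(170+200/3.4,110+160/3.4),.322)[:2]-C;print("post",p,np.degrees(np.arctan2(p[1],p[0])))
E
```

```text
[0.486 0.274] d 0.04545418822760589 rad 0.12223771009863854 ang 120.7744210316784
[0.5481 0.1725] d 0.1320208796253568 rad 0.003530569668904839 ang 96.40925692728084
[0.5151 0.1571] d 0.015583167874101694 rad 0.035421492587224636 ang -160.38653159221383
[0.5505 0.1334] d 0.03469407444119222 rad 0.035632247537176746 ang -86.78636289913811
post [0.0045 0.0494] 84.81280104387596
```

The residual is about +3 to 4° (0.06 rad). That is acceptable, but I have plenty of time, so I'll nudge it about 3° more and look again.

```bash
python3 - <<'E'
from h import *
t=np.radians(81)
bot.move_pose(arc(t,z=.38),quat(t-np.pi/2))
print(bot.move_linear(arc(t),speed=.1,until_force=5))
t=np.radians(71.5)
bot.move_linear(arc(t),speed=.04,rotation=quat(t-np.pi/2))
p=bot.read_position(); bot.move_linear([p[0],p[1],.40],speed=.2)
bot.set_gripper(0.)
bot.move_pose([.45,.36,.40],quat(0))
im=bot.camera("top"); cv2.imwrite("pics/top3.png",im[:,:,::-1]); cv2.imwrite("pics/top3c.png",cv2.resize(im[110:260,170:400,::-1],None,fx=3.4,fy=3.4,interpolation=cv2.INTER_CUBIC))
s=8;x0,y0=210,115
g=cv2.cvtColor(im[y0:210,x0:305],cv2.COLOR_RGB2GRAY); G=cv2.resize(g,None,fx=s,fy=s,interpolation=cv2.INTER_CUBIC)
px=lambda p:(np.array(p)+.5)/s-.5+[x0,y0]
cs,_=cv2.findContours((G>190).astype(np.uint8),cv2.RETR_CCOMP,cv2.CHAIN_APPROX_NONE)
for c in cs:
    if cv2.contourArea(c)<1500: continue
    h=cv2.convexHull(c)
    P=np.array([plane("top",px(p[0]),.292)[:2] for p in h])
    q=np.linalg.lstsq(np.c_[2*P,np.ones(len(P))],(P**2).sum(1),rcond=None)[0]
    r=np.sqrt(q[2]+q[:2]@q[:2]);v=q[:2]-C; print(q[:2],"d",2*r,"rad",np.hypot(*v),"ang",np.degrees(np.arctan2(v[1],v[0])))
print(bot.read_clock())
E
```

```text
False
[0.486 0.274] d 0.0453821160608686 rad 0.12218691847117606 ang 120.77948247103787
[0.548  0.1725] d 0.1318541774014348 rad 0.0034844429576780587 ang 97.4738060062489
[0.5143 0.1596] d 0.015522650467286472 rad 0.03544281855209057 ang -164.55306533463894
[0.5477 0.1335] d 0.03469071213261408 rad 0.03550321991270573 ang -91.25033976733789
14.325
```

View pics/top3c.png

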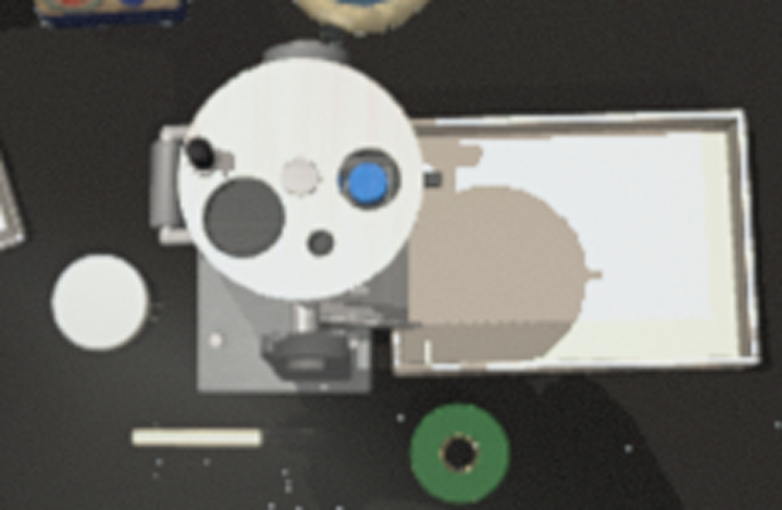

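The medium hole is now at -91°, which matches the mouth direction (a ≈ 0), and the blue cap is visible through it. Next I'll tip the drum: come down behind the bar with the fingers shut, then push toward -y while rising slightly so the gripper body clears the post.

```bash
python3 - <<'E'
from h import *
q=quat(0)
bot.move_pose([.55,.295,.40],q)
print(bot.move_linear([.55,.295,.261],speed=.15,until_force=8), bot.read_clock())
print(bot.move_linear([.55,.268,.261],speed=.08,until_force=8), bot.read_position())
for y,z in ((.255,.262),(.245,.268),(.235,.274),(.225,.279),(.215,.283),(.205,.286)):
    h=bot.move_linear([.55,y,z],speed=.04,until_force=25); print(h,bot.read_position(),np.round(bot.read_ft_force(),1))
    if h: break
im=bot.camera("side"); cv2.imwrite("pics/side4.png",im[:,:,::-1])
print(bot.read_clock())
E
```

```text
False 15.95
False [0.5502 0.2673 0.2613]
False [0.5498 0.2549 0.262 ] [-0.1  1.9 -0.3]
False [0.5502 0.2444 0.268 ] [ 0.7 -0.1 -0.6]
False [0.5502 0.2347 0.2742] [-0.9  0.2 -0.1]
False [0.5501 0.2248 0.2792] [0.3 0.3 0.5]
False [0.5501 0.2148 0.2832] [-0.7 -0.4 -0.2]
False [0.5501 0.2048 0.2861] [-0.2 -0.2  0.4]
19.1
```

View pics/side4.png

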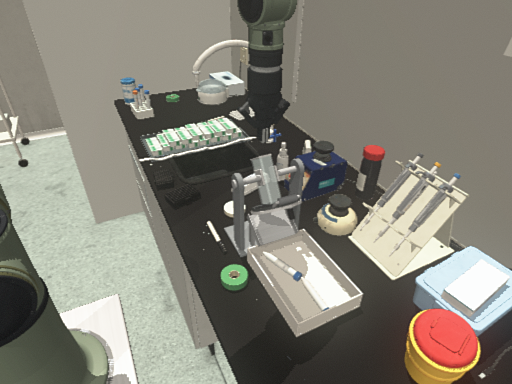

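The drum has tipped and tubes are lying in the tray at about (300,275) px. I'll back off and verify.

```bash
python3 - <<'E'
from h import *
bot.move_linear([.55,.27,.30],speed=.15)
bot.move_linear([.55,.30,.40],speed=.2)
bot.move_pose([.40,.40,.40],quat(0))
bot.wait(2)
a=bot.camera("side"); b=bot.camera("top"); 
cv2.imwrite("pics/side5.png",cv2.resize(a[140:340,200:390,::-1],None,fx=2.9,fy=2.9,interpolation=cv2.INTER_CUBIC))
cv2.imwrite("pics/top5.png",cv2.resize(b[110:260,170:400,::-1],None,fx=3.4,fy=3.4,interpolation=cv2.INTER_CUBIC))
print(bot.read_clock(),bot.read_ft_force())
for t in ("tube_a_centre","catch_tray","tape","marker","petri_dish"): 
    print(t,[(np.round(d["bbox"],1).tolist(),round(d["confidence"],2)) for d in bot.search_frame("top",t)[:3]])
E
```

```text
23.2167 [-0.0873  0.3612 -0.0207]
tube_a_centre [([283.6, 146.2, 108.2, 74.5], 0.66), ([335.5, 176.3, 51.8, 8.5], 0.61)]
catch_tray [([286.6, 142.4, 103.8, 81.7], 0.94), ([222.2, 133.3, 93.4, 75.8], 0.55)]
tape [([292.7, 228.6, 24.8, 25.3], 0.64)]
marker [([208.2, 235.8, 55.9, 6.0], 0.74)]
petri_dish [([183.4, 183.5, 32.1, 29.4], 0.56)]
```

View pics/side5.png

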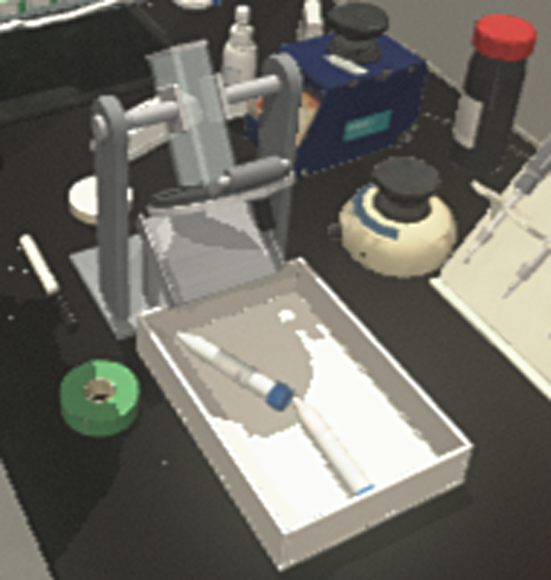

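View pics/top5.png

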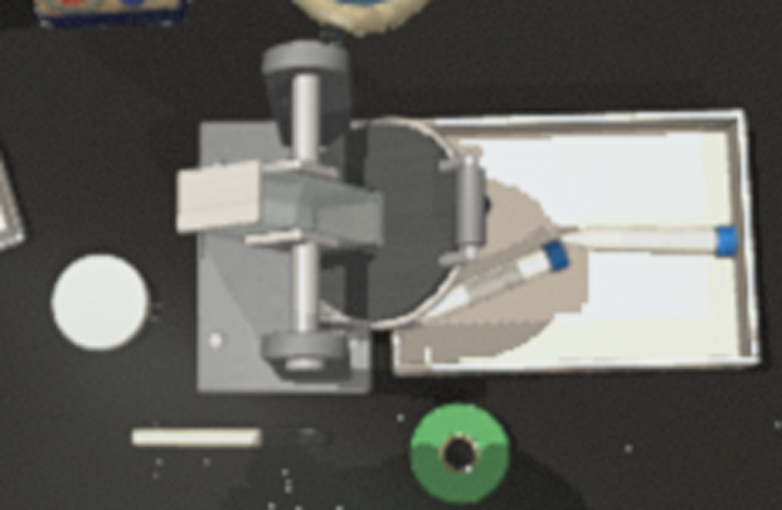

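Both tubes lie flat in the tray, with their caps at (555,257) and (726,240) in the top crop. The drum is fully over, the tray and bystanders are where they were, and the robot is clear.

```bash
python3 -c "
from cell import bot
bot.close_job(); print(bot.read_clock())"
```

```text
the job is handed in; nothing more can be done
the job is handed in; nothing more can be done
```

I turned the dial to the middle-sized hole, tipped the drum right over, and handed the job in at about 23 s of the 58 s. Both tubes ended up lying in the catch tray.

- **Dial:** I straddled the finger post with a narrow jaw gap and swung it from about 1.65 rad to about 0.06, then nudged it to within about 0.02 rad of 0. The top picture showed a blue tube cap through the hole at the index mark.
- **Drum:** I pushed the roller bar slowly with closed fingers. The force readings at the stops never exceeded 2 N, and the drum fell over by itself.
- **Last pictures:** The drum looks fully tipped, with both tubes flat in the tray. The tray, petri dish, marker and tape roll are where they started to within a few pixels, and the arm was clear of everything.

I could not measure the dial angle again after the tip, because the drum hid most of the dial. The post was still close to the push bar, which fits the dial being near 0, and both tubes did come out. The detector gave only moderate confidence for the tubes (0.66 or less) and one of its boxes was simply the tray, so I judged the tubes from the pictures.

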